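# Tighten the rotary-axis chuck with its key

### The job

Take the steel chuck key out of the plywood rack and set its square end in the socket on top of the chuck: turn it under light pressure, never forcing it down, until it drops fully home. Then turn it clockwise until the chuck is tight on the wooden blank, pull the key out and hang it back upright in the hole it came from. Leave everything else on the bench where it is.

Things in the scene. Friction and masses are not known exactly. Their poses are not given: they have to be found in the camera images.
- key_head (a point): Centre of the chuck key's head, where to grip it. Plain steel T-shaped key, 102 mm tall, 0.24 kg, upright in one of the rack's holes. The flat-sided head is 16 mm thick along this point's x, 30 mm along y, 34 mm tall; a 10 mm round bar, 110 mm long, runs through it along y. A 28 mm round collar under the head rests on the rack, its underside 23 mm below this point. z up along the shank
- key_tip (a point): Centre of the end face of the chuck key's square end, 85 mm below key_head, same axes. The end is 10 x 10 mm, its sides parallel to x and y, 20 mm long, the last 2 mm chamfered down to 8 x 8 mm; above it a round 14 mm shank 42 mm long up to the collar
- socket (a point): Centre of the mouth of the chuck-key hole on the very top of the chuck, 157.5 mm above the table; z up, x and y as rotary. A round 18 mm bore 4 mm deep, then the pinion's square socket, 11 x 11 mm and 14 mm deep: a key fully home has its tip 18 mm below this point. The square stands at any angle (not told by these axes) and takes the key each quarter turn, within 6 degrees
- rotary: Rotary axis of a small mill, fixed to the table; origin on the table below the socket, spindle along y, 95 mm high. Base 150 mm wide (x), y -268 to 232 mm, 20 mm thick. Steel chuck, 125 mm diameter, y -45 to 25. Grey headstock 124 wide, 155 high, y 38 to 153, motor behind. Jaws and a 40 mm thick wooden blank at y -45 to -177, tailstock 60 wide, 128 high, y -255 to -205
- chuck_jaw (a joint): How far a jaw of the chuck has closed, in m: 0.5 mm for each radian that the pinion turns clockwise, 0.0009 when tight. Too little to be measured well: go by feel
- rack_top (a point): Centre of the rack's upper face, 75 mm above the table. Plywood rack 250 mm along this point's x, 70 mm along y, fixed to the table. Three 20 mm holes through its 9 mm thick top at x = -75, 0 and 75 mm, 60 mm of open space below. One holds the chuck key, the others a T-handled hex driver and a screwdriver, in any order
- socket_floor (a point): Bottom of that square socket, 18 mm below its mouth, on the pinion's vertical axis. The pinion stays put while a key only rubs on it lightly. Turned clockwise (seen from above) by the key, with about 0.08 N m, it closes the jaws; after 0.3 to 1.7 rad it comes to a firm stop: the chuck is tight. It stays tight when the key is pulled out
- hex_driver_mid (a point): Centre of the black plastic T-handle (24 x 90 x 20 mm) of a hex driver with a thin 6 mm blade, standing in the rack; not needed
- screwdriver_mid (a point): Middle of the round grey handle (32 mm diameter, 64 mm tall) of a stubby screwdriver, standing in the rack; not needed
- model_table_mid (a point): Middle of a small plywood model of a picnic table, 104 x 80 x 40 mm, on the cutting mat; not needed
- model_kiosk_mid (a point): Middle of a small plywood model of a kiosk, 78 x 66 x 53 mm, on the cutting mat; not needed
- caliper_mid (a point): Middle of a caliper lying flat, 200 mm long; not needed
- blank_mid (a point): Middle of a spare wooden blank, a cylinder of 40 mm diameter and 120 mm height standing on the table; not needed
- glue_mid (a point): Middle of a white glue bottle, 52 mm in diameter and 130 mm tall, standing behind the rotary axis; not needed
Mind the look-alikes: they are no part of the job. Of the things shaped like the part that bears key_head, the bare steel one is meant.

How it is judged:
By the outcome, as a careful person would: the job done as asked, in the order asked, and still so for the second after the job is handed in, with the robot touching nothing.
It also fails if it takes over 72 s, if anything falls off the work surface, if the arm or the gripper's body presses on something with over 40 N, if the wrist force passes 120 N, or if a joint passes its speed limit or range.

### The arm

A 6-joint arm with a two-finger parallel gripper is mounted at the origin on the work surface. World frame = base frame: x ahead of the robot, y to its left, z up, the work surface at z = 0. Lengths are in m, angles in rad, forces in N, time in s.
With the tool pointing down it reaches from about 0.25 to 0.775 m from the base axis. Payload 8.9 kg.
Tool frame: the origin (TCP) lies between the finger pads; the fingertips stand bot.nose_length ahead of it and the grasp point (between the pads) lies 2 mm behind it (bot.nose_length is the distance from the TCP to the fingertips, in m); z points along the fingers, y is the line along which they close (so a half turn about z gives the same grasp; the last joint's range is limited). The gripper opens to 85 mm and grips with 20 to 120 N. Pads are 22 mm wide; open, the fingers measure 114 mm over their backs; the gripper's body (76 mm by 85 mm) begins 54 mm behind the grasp point. The pads swing forward as they close: fully open they stand 13 mm farther back than shut.
Start: joints at [-1.27, 0.291, -0.153, 1.127, 0, 1.431], TCP at [0.224, -0.475, 0.248] pointing down, gripper open.
Joint ranges: [-2.52, 2.52], [-0.91, 1.74], [-1.3, 1.37], [-1.96, 2.02], [-1.52, 1.47], [-3.14, 3.14]. Speed limits (rad/s): [2.22, 2.22, 2.79, 3.14, 3.14, 3.14].

### API

Orientations are given as a rotation vector (axis times angle).
In Python, from workcell import readout, camera, camera_info, sign_off, recognise, outline_of, bot gives the robot as it stands.
- The arm moves only by the tool drive_tool, never from a script. Its argument "increments" is a list of rows, each a list of 5 numbers: the shift along the tool's x, y, z in m, then the turn about the tool's z in rad, then the finger opening in m, from 0 to 0.0854. In form: [[dx, dy, dz, yaw, fingers], ...]. A call has 1 to 12 rows; each row shifts and turns the commanded pose from where the row before left it, along the tool's axes as they then stand; what a row does not reach is not made up. A row lasts 1/10 s, in which the tool goes at most 50 mm and 8.59 degrees, less where a joint would pass 70% of its speed; a pose out of reach is approached as far as the arm can. A call is refused whole if a number of a shift passes 0.05 or a number of a turn 0.15, either way. A call with a gripper value outside its range is refused whole. The fingers move at their own pace and stop on an object; "squeeze" is the grip in N (left out, the last holds). Time passes only in rows, so rows that do not move let the fingers close. It gives the time, the measured TCP pose, the force, the opening and the grip force at its end, in the units of the state.
- readout.sense(): the state, without advancing time (a new reading comes with each control period).
- camera(name): name is "side" or "top" or "wrist"; returns (picture, depth): 400x640x3 uint8, red, green, blue; 400x640 float32, m along the optical axis (not along the pixel's ray), 0 where there is no reading.
- camera_info(name): a dict with "fx", "fy", "cx", "cy" (pixels), "xyz" and "attitude" of the camera in the world. Camera axes: x right, y up, looking along -z (the intrinsics and any distortion apply to the point x, -y, -z); pixel columns grow to the right and rows downward; lengths in m; the calibration is good to about 2 mm. A picture is of the moment at which its call begins: read the wrist's pose just before it. camera_info takes no time and is no camera call; for the wrist camera it gives the pose at the moment of the call.
- sign_off(): hands the job in; it is judged then, once.
Trained networks look in the newest picture that a camera, given by its name, has taken for a name from the list of things; names that differ only in an ending like _2 or _b are one class to them, and where a whole thing is asked for, a point or a joint stands for the part that bears it (a point fixed in the world has none). Each returns a list of dicts, best first, with "conf" (0 to 1); they miss things now and then, are a little off and sometimes report something else, mostly with a low value. They report only what shows in the picture. A call takes as long as a camera call. They do not tell look-alikes from the thing itself.
- recognise(camera, label): "uv" ([column, row] in pixels, amid what is visible of it).
- outline_of(camera, label): "pixels" (400x640 bool, what is visible of it) and "uv" ([column, row] in pixels, amid what is visible of it).
The state is a dict: "clock": time; "joint_pos": joint angles; "qd": joint speeds; "joint_torque": joint torques, N m; "tool_pos": TCP position; "tool_rot": TCP orientation; "wrist_force": force on the tool from outside, world axes, zero at the start; "moment": the same for the moment, N m; "width": finger opening in m; "grip_force": force on a finger pad.
Only numpy, scipy, OpenCV 4.12 (cv2) and the standard library are available. Lean on these libraries where they do the work, as an engineer would, in place of code of your own. Each camera call takes 0.05 s, during which the arm holds its last target. There are 200 camera calls.

## Working session

There is one attempt and no reset: what is moved stays moved. The work goes in short steps, Python scripts to look and compute and a tool call to move; the robot and the scene stay as the last step left them, time stands still between calls to the robot, and variables do not carry over. Pictures are saved under pics/ and viewed, at most 10 in all, crops included, and the job is handed in when it is done.

Besides the shell and the picture viewer there is one more tool, called after ">>>" by a JSON object that holds its "fn" and its "kwargs", one argument or row to a line. drive_tool: Moves the arm, as the interface text tells. Its arguments: {"type":"object","properties":{"increments":{"type":"array"},"squeeze":{"type":"number"}},"required":["increments"]}

```bash
ls; mkdir -p pics; cat > h.py <<'E'
import numpy as np, cv2
from scipy.spatial.transform import Rotation as R
from workcell import readout, camera, camera_info, sign_off, recognise, outline_of, bot
def snap(name,fn=None):
    ci=camera_info(name); rgb,d=camera(name)
    if fn: cv2.imwrite('pics/'+fn,rgb[:,:,::-1])
    return ci,rgb,d
def pts(ci,d):
    v,u=np.mgrid[0:400,0:640]
    P=np.stack([(u-ci['cx'])/ci['fx']*d,-(v-ci['cy'])/ci['fy']*d,-d],-1)
    a=np.array(ci['attitude'],float)
    M=R.from_rotvec(a).as_matrix() if a.size==3 else a
    return P@M.T+np.array(ci['xyz'])
E
python3 - <<'E'
from h import *
s=readout.sense();print(s,bot.nose_length)
for n in('top','side'):
    ci,rgb,d=snap(n,n+'0.png');print(n,ci)
    W=pts(ci,d);np.save(n+'0.npy',W)
    for l in('key_head','socket','rack_top','rotary','hex_driver_mid','screwdriver_mid','glue_mid','blank_mid'):
        for r in recognise(n,l)[:3]:
            u,v=map(int,r['uv']);print(l,r['conf'],u,v,W[v,u].round(4),d[v,u])
E
```

```text
pics
{'clock': 0.0, 'joint_pos': array([-1.27027640e+00,  2.91278935e-01, -1.54119507e-01,  1.12668873e+00,
        1.03545438e-05,  1.43145685e+00]), 'qd': array([-3.25186957e-05,  3.01824781e-04, -5.09857905e-04, -9.35890788e-04,
        9.87142606e-04,  3.37389463e-04]), 'joint_torque': array([ 2.36571774e-03, -5.37153876e+01,  3.31365931e+01,  1.61897420e-02,
       -9.70708220e-05, -1.30867741e-05]), 'tool_pos': array([ 0.22341707, -0.47463828,  0.24773553]), 'tool_rot': array([-3.06466397e+00, -6.85092168e-01,  1.46960033e-04]), 'wrist_force': array([0.55739687, 0.2323359 , 0.43820088]), 'moment': array([-0.04164581, -0.01405081, -0.01363792]), 'grip_force': 0.0, 'width': 0.0851807445090304} 0.017
top {'fx': 407.53431596451134, 'fy': 407.53431596451134, 'cx': 325.9483082540521, 'cy': 204.4513162270205, 'xyz': array([ 0.38714698, -0.08722983,  1.40420956]), 'attitude': array([ 0.07851421, -0.08766193, -1.5393743 ])}
key_head 0.72 397 288 [ 0.269  -0.323   0.1085] 1.2768505
key_head 0.67 398 187 [ 0.5943 -0.3292  0.0733] 1.3463889
key_head 0.62 447 217 [ 0.4978 -0.4841  0.0966] 1
[... 814 characters left out ...]
key_head 0.95 299 374 [ 0.3716 -0.5398  0.1016] 0.89918154
key_head 0.87 235 298 [ 0.2637 -0.3257  0.093 ] 1.0240874
key_head 0.85 353 339 [ 0.5025 -0.4959  0.1037] 0.9472092
socket 0.58 319 161 [0.5702 0.0727 0.102 ] 1.3215574
socket 0.42 307 151 [0.5387 0.0969 0.1287] 1.3115773
rack_top 0.9 332 292 [ 0.4942 -0.3557  0.0721] 1.0588573
rotary 0.72 317 162 [0.5743 0.1148 0.0583] 1.3819153
hex_driver_mid 0.78 305 293 [ 0.4253 -0.3642  0.1121] 1.0119393
screwdriver_mid 0.64 334 276 [ 0.4985 -0.3518  0.1381] 1.0123104
screwdriver_mid 0.48 361 271 [ 0.57   -0.3411  0.1153] 1.0481865
glue_mid 0.77 414 208 [ 0.7891 -0.1593  0.081 ] 1.225918
blank_mid 0.76 286 245 [ 0.4115 -0.2008  0.0878] 1.1319609
```

View pics/side0.png

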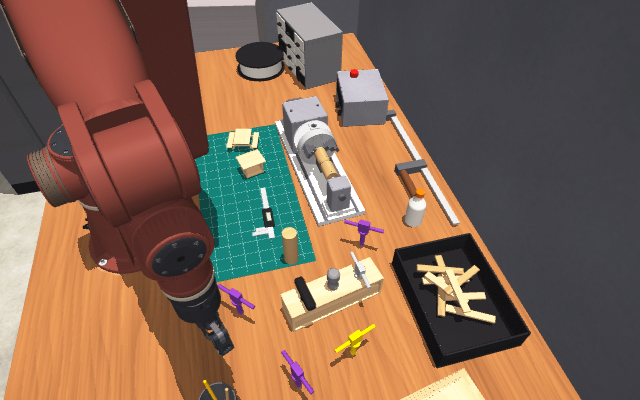

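View pics/top0.png

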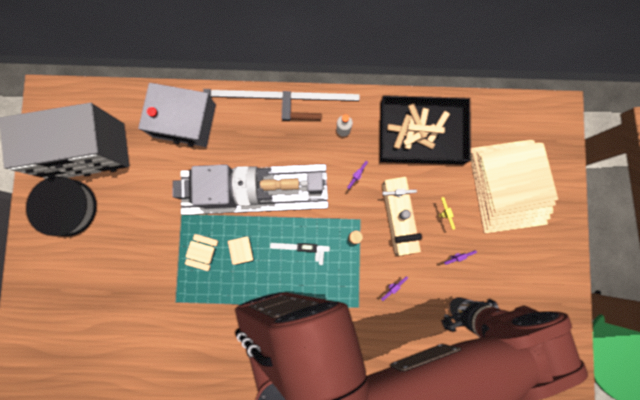

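The side view shows the steel key in the far rack hole at about (361,270), with its bar running across the rack. The screwdriver is in the middle hole at (334,276) and the hex driver in the near hole at (305,293). In the top view the key is at (399,192) and the chuck at (246,186). The purple and yellow keys on the bench are look-alikes.

```bash
python3 - <<'E'
from h import *
for n in('top','side'):
    W=np.load(n+'0.npy').reshape(-1,3)
    def sel(c,r,z0,z1):
        m=(np.hypot(W[:,0]-c[0],W[:,1]-c[1])<r)&(W[:,2]>z0)&(W[:,2]<z1);return W[m]
    def rect(P):
        r=cv2.minAreaRect(P[:,:2].astype(np.float32)*1000);return len(P),np.round(r[0],1),np.round(r[1],1),round(r[2],1)
    P=sel((.5,-.33),.16,.068,.082);print(n,'rack',rect(P),np.median(P[:,2]))
    P=sel((.575,-.33),.075,.09,.13);print('key',rect(P),P.mean(0),np.percentile(P[:,2],[5,50,95]))
    e,v=np.linalg.eigh(np.cov(P[:,:2].T));print(e,v[:,1])
    P=sel((.556,.15),.35,.012,.03);print('base',rect(P))
    P=sel((.556,.25),.1,.145,.17);print('head',rect(P))
    P=sel((.556,.15),.05,.135,.17);print('chuck',rect(P), P[:,2].max())
    P=sel((.55,-.08),.1,.115,.14);print('tail',rect(P))
E
```

```text
top rack (1267, array([ 511.8, -396. ]), array([249.5, 181.8]), 11.4) 0.07451216403064786
key (137, array([ 562.8, -318.8]), array([87.5, 96. ]), 56.9) [ 0.57090457 -0.32537981  0.10623087] [0.09505581 0.10390541 0.11802043]
[0.00019212 0.00078309] [-0.13115534  0.99136183]
base (3099, array([614.4, 114. ]), array([559.1, 605.5]), 9.0)
head (1794, array([574.5, 245.3]), array([124.3, 187.6]), 4.3)
chuck (476, array([567.7, 165.3]), array([73.6, 70.6]), 4.4) 0.1627671262027568
tail (292, array([595.9, -37.9]), array([60.7, 79.8]), 6.1)
side rack (2043, array([ 489. , -281.8]), array([251.9, 193.5]), 11.0) 0.07507241013931132
key (244, array([ 558.9, -322.4]), array([99.5, 81.7]), 69.7) [ 0.56695341 -0.33140557  0.10634246] [0.09418249 0.10343285 0.11792661]
[0.00030456 0.00071598] [0.04642678 0.9989217 ]
base (2869, array([619.1, 116.7]), array([557.8, 610.3]), 10.3)
head (1104, array([573.4, 242.5]), array([124.4, 177.2]), 5.4)
chuck (421, array([567.4, 163.1]), array([74.6, 73.8]), 2.9) 0.16203996080703487
tail (326, array([594. , -34.5]), array([59.3, 91.5]), 4.1)
```

>>> {"fn": "drive_tool", "kwargs": {
  "increments": [
    [0.03, 0, 0, 0, 0.085],
    [0.04, 0, 0, 0, 0.085],
    [0.04, 0, 0, 0, 0.085],
    [0.04, 0, 0, 0, 0.085],
    [0.04, 0, 0, 0, 0.085],
    [0.04, 0, 0, 0, 0.085],
    [0.03, 0, 0, 0, 0.085],
    [0.02, 0, 0, 0, 0.085],
    [0, 0, 0, -0.15, 0.085],
    [0, 0, 0, -0.15, 0.085],
    [0, 0, 0, -0.15, 0.085],
    [0, 0, 0, -0.15, 0.085]
  ]
}}

```text
clock: 2.1
tool_pos: [0.477, -0.3557, 0.2482]
tool_rot: [-2.721, -1.569, 0.0]
wrist_force: [-0.7, 0.4, -0.2]
width: 0.085
grip_force: 0.0
```

>>> {"fn": "drive_tool", "kwargs": {
  "increments": [
    [0, 0, 0, -0.15, 0.085],
    [0, 0, 0, -0.15, 0.085],
    [0, 0, 0, -0.15, 0.085],
    [0, 0, 0, -0.15, 0.085],
    [0, 0, 0, -0.15, 0.085],
    [0, 0, 0, -0.15, 0.085],
    [0, 0, 0, -0.15, 0.085],
    [0, 0, 0, -0.15, 0.085],
    [0, 0, 0, -0.15, 0.085],
    [0, 0, 0, -0.15, 0.085],
    [0, 0, 0, -0.15, 0.085],
    [0, 0, 0, -0.15, 0.085]
  ]
}}

```text
clock: 3.3
tool_pos: [0.4769, -0.3558, 0.2482]
tool_rot: [-0.463, -3.107, -0.0]
wrist_force: [0.4, -0.4, 0.5]
width: 0.0853
grip_force: 0.0
```

>>> {"fn": "drive_tool", "kwargs": {
  "increments": [
    [0, 0, 0, -0.15, 0.085],
    [0, 0, 0, -0.15, 0.085],
    [0, 0, 0, -0.15, 0.085],
    [0, 0, 0, -0.15, 0.085],
    [0, 0, 0, -0.15, 0.085],
    [0, 0, 0, -0.15, 0.085],
    [0, 0, 0, -0.15, 0.085],
    [0, 0, 0, -0.15, 0.085],
    [0, 0, 0, -0.15, 0.085],
    [0, 0, 0, -0.15, 0.085],
    [0, 0, 0, -0.15, 0.085],
    [0, 0, 0, -0.15, 0.085]
  ]
}}

```text
clock: 4.5
tool_pos: [0.4769, -0.3558, 0.2482]
tool_rot: [-2.146, 2.294, 0.0]
wrist_force: [-0.3, -0.4, -0.8]
width: 0.0853
grip_force: 0.0
```

```bash
cat >> h.py <<'E'
def tool():
    s=readout.sense();M=R.from_rotvec(s['tool_rot']).as_matrix();return s,np.array(s['tool_pos']),M
E
python3 - <<'E'
from h import *
s,p,M=tool();print(s['clock'],p,'\n',M.round(3),s['joint_pos'])
ci,rgb,d=snap('wrist','w1.png');print(ci)
print('cam in tool',M.T@(ci['xyz']-p))
E
```

```text
4.5 [ 0.47686285 -0.35579002  0.24820964] 
 [[-0.066 -0.998 -0.   ]
 [-0.998  0.066  0.   ]
 [-0.     0.    -1.   ]] [-7.63846731e-01  4.25521787e-01  4.50080431e-02  1.19046658e+00
  1.16656846e-05 -2.26825030e+00]
{'fx': 350.21487600576967, 'fy': 350.21487600576967, 'cx': 322.66902168163347, 'cy': 200.49612412853756, 'xyz': array([ 0.47242464, -0.43131275,  0.37330157]), 'attitude': array([-0.01623297, -0.46337913,  3.03921157])}
cam in tool [ 0.07563488 -0.00056534 -0.12510162]
```

View pics/w1.png

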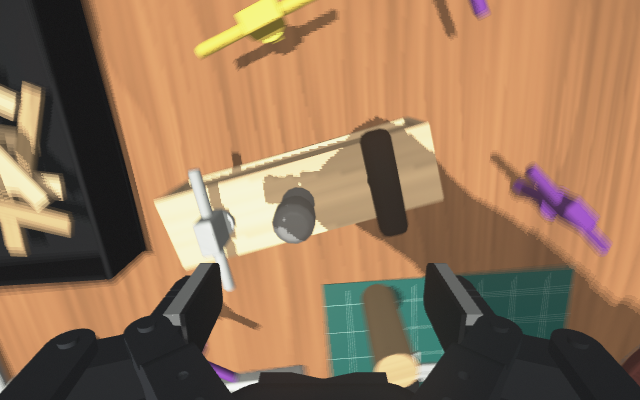

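The wrist view shows the key's head at (212,230), with its bar running from (195,172) to (229,288). The screwdriver is at (295,212) and the hex driver at (384,180).

```bash
cat >> h.py <<'E'
def keyfit(W,c,zh,r=.07):
    # zh: key_head height; bar top at zh+5mm, head top at zh+17
    P=W.reshape(-1,3);P=P[np.hypot(P[:,0]-c[0],P[:,1]-c[1])<r]
    B=P[abs(P[:,2]-zh-.003)<.005]; T=P[abs(P[:,2]-zh-.017)<.003]
    e,v=np.linalg.eigh(np.cov(B[:,:2].T));a=v[:,1];a=a*np.sign(a[1])
    q=(B[:,:2]-B[:,:2].mean(0))@a
    mid=B[:,:2].mean(0)+a*(q.min()+q.max())/2
    rt=cv2.minAreaRect(T[:,:2].astype(np.float32)*1000) if len(T)>5 else None
    return len(B),mid,a,np.ptp(q),len(T),rt
E
python3 - <<'E'
from h import *
s,p,M=tool();ci,rgb,d=snap('wrist');W=pts(ci,d)
n,mid,a,L,nt,rt=keyfit(W,(.573,-.328),.098);print(n,mid,a,L,nt,rt)
ya=np.array([-a[1],a[0]])
print('bar angle deg',np.degrees(np.arctan2(a[1],a[0])))
P=W.reshape(-1,3);Q=P[(abs(P[:,2]-.075)<.004)&(np.hypot(P[:,0]-.5,P[:,1]+.33)<.16)]
print('rack',cv2.minAreaRect(Q[:,:2].astype(np.float32)*1000),np.median(Q[:,2]))
hit=outline_of('wrist','key_head')
for h in hit:
    m=h['pixels'];K=W[m];K=K[K[:,2]>.08];print(h['conf'],h['uv'],K.mean(0) if len(K) else None)
E
```

```text
1163 [ 0.57211444 -0.32615274] [-0.11926611  0.99286232] 0.1095334991540324 691 ((544.5398559570312, -331.7098388671875), (78.84786987304688, 30.19400405883789), 10.877779960632324)
bar angle deg 96.84974943015723
rack ((480.1595458984375, -324.0972900390625), (235.2215118408203, 266.9966735839844), 51.604373931884766) 0.07443026157913102
0.91 [208.6, 226.2] [ 0.57159366 -0.33142457  0.10502263]
0.89 [264.9, 23.8] [ 0.51891571 -0.4815777   0.09493609]
0.76 [481.0, 6.3] [ 0.35401312 -0.48129104  0.08862294]
0.71 [557.8, 213.4] [ 0.27256973 -0.31884132  0.09409419]
0.64 [223.4, 374.4] [ 0.58700039 -0.17792646  0.09799389]
```

>>> {"fn": "drive_tool", "kwargs": {
  "increments": [
    [-0.012, -0.031, 0, 0, 0.05],
    [-0.012, -0.031, 0, 0, 0.05],
    [-0.011, -0.031, 0, 0, 0.05],
    [0, 0, 0, -0.1, 0.05],
    [0, 0, 0, -0.085, 0.05],
    [0, 0, 0.03, 0, 0.045],
    [0, 0, 0.03, 0, 0.045],
    [0, 0, 0, 0, 0.045],
    [0, 0, 0, 0, 0.045]
  ]
}}

```text
clock: 5.55
tool_pos: [0.572, -0.3276, 0.1887]
tool_rot: [2.34, -2.096, -0.001]
wrist_force: [0.1, -0.4, 0.9]
width: 0.0448
grip_force: 0.0
```

```bash
python3 - <<'E'
from h import *
s,p,M=tool();ci,rgb,d=snap('wrist','w2.png');W=pts(ci,d)
print(p,M.round(3).tolist(),s['width'])
n,mid,a,L,nt,rt=keyfit(W,(.572,-.327),.098,.058);print(n,mid,a,L,np.degrees(np.arctan2(a[1],a[0])))
n,mid,a,L,nt,rt=keyfit(W,(.572,-.327),.098,.022);print(nt,rt)
print('tool y angle',np.degrees(np.arctan2(M[1,1],M[0,1])))
E
```

```text
[ 0.57204529 -0.32757204  0.1886638 ] [[0.11, -0.994, -0.001], [-0.994, -0.11, 0.0], [-0.001, 0.001, -1.0]] 0.044803121418548024
1765 [ 0.57457477 -0.32571938] [-0.10531841  0.99443855] 0.10938664809227201 96.04551163860621
1166 ((574.4429321289062, -325.4998474121094), (15.63676643371582, 30.087055206298828), 5.419932842254639)
tool y angle -173.7054870252979
```

View pics/w2.png

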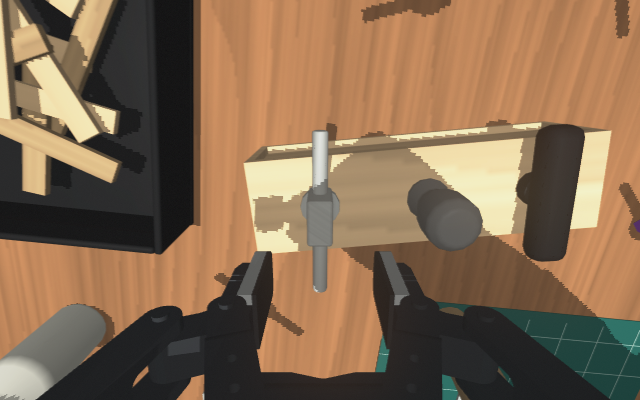

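The key's head at (320,220) stands between the open fingers, with its bar running up and down the picture. The screwdriver at (450,220) is clear of the right finger.

>>> {"fn": "drive_tool", "kwargs": {
  "increments": [
    [-0.0017, -0.0026, 0.02, 0.005, 0.045],
    [0, 0, 0.025, 0, 0.045],
    [0, 0, 0.025, 0, 0.045],
    [0, 0, 0.0155, 0, 0.045],
    [0, 0, 0, 0, 0.045],
    [0, 0, 0, 0, 0.0],
    [0, 0, 0, 0, 0.0],
    [0, 0, 0, 0, 0.0],
    [0, 0, 0, 0, 0.0],
    [0, 0, 0, 0, 0.0]
  ],
  "squeeze": 60
}}

```text
clock: 6.6
tool_pos: [0.5756, -0.3265, 0.105]
tool_rot: [-2.337, 2.099, -0.005]
wrist_force: [-1.1, -0.0, 5.9]
width: 0.0152
grip_force: 59.1
```

```bash
python3 - <<'E'
from h import *
s,p,M=tool();print(p,M.round(4).tolist(),s['joint_pos'],s['wrist_force'],s['moment'],s['width'],s['grip_force'])
E
```

```text
[ 0.57557928 -0.32652328  0.10500592] [[0.1069, -0.9943, 0.0026], [-0.9943, -0.1069, -0.0021], [0.0024, -0.0024, -1.0]] [-6.26329393e-01  6.45986768e-01  3.09251286e-02  9.52356643e-01
 -1.76018697e-04 -2.30424049e+00] [-1.05853403 -0.01999014  5.86271263] [-0.00402206  0.24774812  0.01525561] 0.015240683269565984 59.08904850482941
```

>>> {"fn": "drive_tool", "kwargs": {
  "increments": [
    [0, 0, -0.005, 0, 0],
    [0, 0, -0.015, 0, 0],
    [0, 0, -0.025, 0, 0],
    [0, 0, -0.03, 0, 0],
    [0, 0, -0.03, 0, 0],
    [0, 0, -0.03, 0, 0],
    [0, 0, -0.03, 0, 0],
    [0, 0, -0.02, 0, 0],
    [0, 0, -0.01, 0, 0],
    [0, 0, 0, 0, 0]
  ],
  "squeeze": 90
}}

```text
clock: 7.6
tool_pos: [0.575, -0.3259, 0.2992]
tool_rot: [-2.337, 2.099, -0.004]
wrist_force: [0.1, -0.6, -2.6]
width: 0.0148
grip_force: 87.8
```

>>> {"fn": "drive_tool", "kwargs": {
  "increments": [
    [-0.01, 0, 0, 0, 0],
    [-0.025, 0, 0, 0, 0],
    [-0.035, 0, 0, 0, 0],
    [-0.045, 0, 0, 0, 0],
    [-0.045, 0, 0, 0, 0],
    [-0.045, 0, 0, 0, 0],
    [-0.045, 0, 0, 0, 0],
    [-0.045, 0, 0, 0, 0],
    [-0.045, 0, 0, 0, 0],
    [-0.045, 0, 0, 0, 0],
    [-0.045, 0.003, 0, 0, 0],
    [-0.03, 0.003, 0, 0, 0]
  ]
}}

```text
clock: 8.8
tool_pos: [0.5171, 0.1341, 0.2964]
tool_rot: [2.338, -2.096, -0.004]
wrist_force: [-0.1, -0.4, -2.7]
width: 0.0141
grip_force: 87.9
```

>>> {"fn": "drive_tool", "kwargs": {
  "increments": [
    [-0.02, 0, 0, 0, 0],
    [-0.01, 0, 0, 0, 0],
    [0, 0, 0, 0, 0],
    [0, 0, 0, 0, 0]
  ]
}}

```text
clock: 9.2
tool_pos: [0.5158, 0.1603, 0.2973]
tool_rot: [2.337, -2.098, -0.0]
wrist_force: [-0.5, -0.2, -2.6]
width: 0.0145
grip_force: 87.9
```

```bash
python3 - <<'E'
from h import *
s,p,M=tool();ci,rgb,d=snap('wrist','w3.png');W=pts(ci,d);np.save('w3.npy',W)
print(p,M.round(4).tolist(),s['joint_pos'],s['wrist_force'],s['moment'],s['width'],s['grip_force'])
for r in recognise('wrist','socket'):
    u,v=map(int,r['uv']);print(r['conf'],u,v,W[v,u])
E
```

```text
[0.51582667 0.16025675 0.29725636] [[0.1071, -0.9942, -0.0009], [-0.9942, -0.1071, -0.0005], [0.0004, 0.0009, -1.0]] [ 1.66058766e-01  2.99491104e-01 -1.23813651e-02  1.25987692e+00
 -3.65355712e-04 -1.51203027e+00] [-0.46819605 -0.20541614 -2.580702  ] [0.03630811 0.018322   0.02588777] 0.014539238421249797 87.90297031402588
0.69 250 134 [0.59109018 0.13224907 0.07521229]
```

View pics/w3.png

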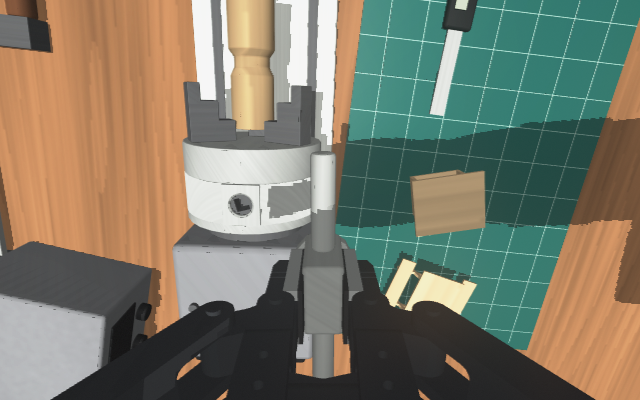

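The socket's round mouth is at (240,204) on top of the chuck. The key is upright in the fingers at column 322.

```bash
cat >> h.py <<'E'
def rays(ci):
    a=np.array(ci['attitude'],float);return R.from_rotvec(a).as_matrix(),np.array(ci['xyz'])
def rectify(ci,rgb,c,z,half=.018,n=540):
    M,t=rays(ci);g=(np.arange(n)/n*2-1)*half
    X,Y=np.meshgrid(c[0]+g,c[1]-g)           # right=+x, up=+y
    P=(np.stack([X,Y,np.full_like(X,z)],-1)-t)@M
    u=ci['fx']*P[...,0]/-P[...,2]+ci['cx'];v=ci['fy']*-P[...,1]/-P[...,2]+ci['cy']
    return cv2.remap(rgb,u.astype(np.float32),v.astype(np.float32),cv2.INTER_CUBIC)
def px2w(ci,u,v,z):
    M,t=rays(ci);r=M@np.array([(u-ci['cx'])/ci['fx'],-(v-ci['cy'])/ci['fy'],-1]);return t+r*(z-t[2])/r[2]
E
python3 - <<'E'
from h import *
ci=camera_info('wrist');rgb=cv2.imread('pics/w3.png');W=np.load('w3.npy')
c=px2w(ci,240,204.5,.1575);print('socket approx',c)
o=[cv2.convertScaleAbs(rectify(ci,rgb,c[:2],z,half=.015,n=390),alpha=1.6) for z in(.1575,.1535)]
cv2.imwrite('pics/s3.png',np.hstack(o))
s,p,M=tool();T=(W.reshape(-1,3)-p)@M
m=(abs(T[:,1])<.012)&(abs(T[:,0])<.09)&(T[:,2]>-.03)&(T[:,2]<.06);B=T[m]
bar=B[(abs(B[:,0])>.02)]
for lo in np.arange(-.06,.06,.01):
    q=B[(B[:,0]>=lo)&(B[:,0]<lo+.01)]
    if len(q)>5:print(round(lo,3),len(q),np.percentile(q[:,2],[2,50]).round(4),q[:,1].min().round(4),q[:,1].max().round(4))
# chuck: barrel fit for x centre
P=W.reshape(-1,3);C=P[(P[:,1]>.10)&(P[:,1]<.19)&(P[:,2]>.12)&(abs(P[:,0]-.57)<.06)]
print('chuck y',np.percentile(C[:,1],[1,99]),len(C),C[:,2].max())
E
```

```text
socket approx [0.58129958 0.17701637 0.1575    ]
-0.06 12 [0.0055 0.0075] -0.0056 0.0043
-0.05 367 [0.0024 0.0039] -0.0056 0.0043
-0.04 409 [0.0024 0.0038] -0.0055 0.0042
-0.03 172 [0.0023 0.0037] -0.0054 0.0041
-0.02 502 [-0.0196 -0.0091] -0.0099 0.0086
-0.01 1412 [-0.0295 -0.0095] -0.0108 0.0095
0.0 2014 [-0.0283 -0.0094] -0.012 0.012
0.01 2291 [-0.0286 -0.0034] -0.012 0.012
0.02 576 [0.0022 0.0038] -0.0053 0.0044
0.03 631 [0.0023 0.004 ] -0.0056 0.0044
0.04 673 [0.0022 0.004 ] -0.0055 0.0043
0.05 276 [0.0022 0.0045] -0.0054 0.0042
chuck y [0.10581185 0.18789028] 36852 0.36806480321047114
```

View pics/s3.png

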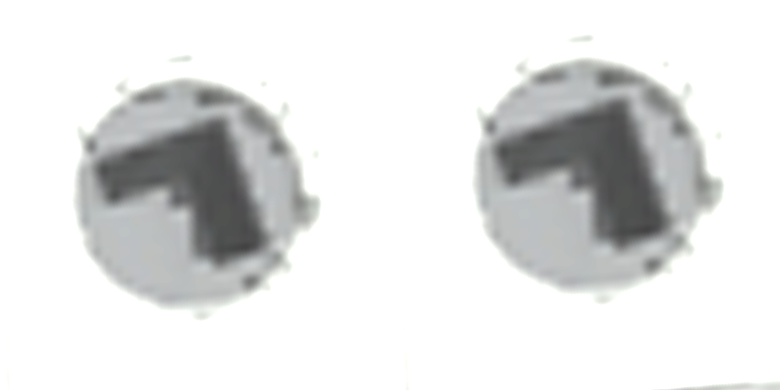

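The enlarged view shows the socket's square turned about 18.5° counter-clockwise from world x. The mouth centre is at (190,195) in the left panel, which is (0.5809, 0.1770) in the world.

```bash
python3 - <<'E'
from h import *
W=np.load('w3.npy');s,p,M=tool();T=(W.reshape(-1,3)-p)@M
B=T[(abs(T[:,1])<.006)&(abs(T[:,0])<.09)&(T[:,2]>.001)&(T[:,2]<.0075)]
print('bar x ends',np.percentile(B[:,0],[0,.5,99.5,100]))
H=T[(abs(T[:,1])<.006)&(abs(T[:,0])<.04)&(T[:,2]>-.014)&(T[:,2]<-.007)]
print('head top x',np.percentile(H[:,0],[0,1,99,100]),np.median(H[:,2]))
for sg in(-1,1):
    b=B[(B[:,0]*sg>.03)];print(np.percentile(b[:,1],[1,99]).mean())
x0=np.percentile(B[:,0],[.2,99.8]).mean()
k=np.array([x0,-.0006,0])
a=-.216;Rz=R.from_rotvec([0,0,a]).as_matrix();M2=M@Rz
tip=p+M2@np.array([k[0],k[1],.0923]);d=np.array([.5809,.1770,.1575])-tip
print(x0,'tip',tip,'move in turned tool axes',M2.T@d)
E
```

```text
bar x ends [-0.0520193  -0.04923787  0.05316499  0.05333256]
head top x [-0.0164378  -0.01556696  0.01337812  0.01387823] -0.009002423933352724
-0.0006477940478717397
-0.000567003738764105
0.0017785654661007302 tip [0.51722224 0.15829772 0.20521996] move in turned tool axes [ 0.00241302 -0.06634918  0.04768428]
```

>>> {"fn": "drive_tool", "kwargs": {
  "increments": [
    [0, 0, 0, -0.108, 0],
    [0, 0, 0, -0.108, 0],
    [0.001, -0.012, 0, 0, 0],
    [0.001, -0.015, 0, 0, 0],
    [0.001, -0.015, 0, 0, 0],
    [0.001, -0.0145, 0, 0, 0],
    [0.001, -0.01, 0, 0, 0],
    [0, 0, 0.015, 0, 0],
    [0, 0, 0.015, 0, 0],
    [0, 0, 0.01, 0, 0],
    [0, 0, 0, 0, 0],
    [0, 0, 0, 0, 0]
  ]
}}

```text
clock: 10.5
tool_pos: [0.5809, 0.1768, 0.2582]
tool_rot: [-2.55, 1.836, -0.0]
wrist_force: [0.6, -0.0, -1.9]
width: 0.0146
grip_force: 88.2
```

```bash
python3 - <<'E'
from h import *
s,p,M=tool();ci,rgb,d=snap('wrist','w4.png');W=pts(ci,d)
print(p,M.round(4).tolist(),s['wrist_force'],s['moment'])
k=np.array([-.001,-.0006,.0923]);tip=p+M@k
print('tip',tip,'err tool',M.T@(np.array([.5809,.1770,.1575])-tip),np.degrees(np.arctan2(-M[1,1],-M[0,1])))
T=(W.reshape(-1,3)-p)@M
H=T[(abs(T[:,1])<.006)&(abs(T[:,0])<.04)&(T[:,2]>-.014)&(T[:,2]<-.007)]
print('head top x',np.percentile(H[:,0],[1,99]))
cv2.imwrite('pics/w4c.png',cv2.resize(rgb[150:330,230:410,::-1],(720,720))[:600])
E
```

```text
[0.58085498 0.1767954  0.25815498] [[0.3172, -0.9484, 0.0001], [-0.9484, -0.3172, -0.0], [0.0001, -0.0001, -1.0]] [ 0.61198944 -0.02931249 -1.88708824] [ 0.00949228 -0.0269088  -0.03027403]
tip [0.58111961 0.17793161 0.16585499] err tool [0.00081325 0.00050482 0.00835498] 18.49461266365057
head top x [-0.01496554  0.01408302]
```

View pics/w4c.png

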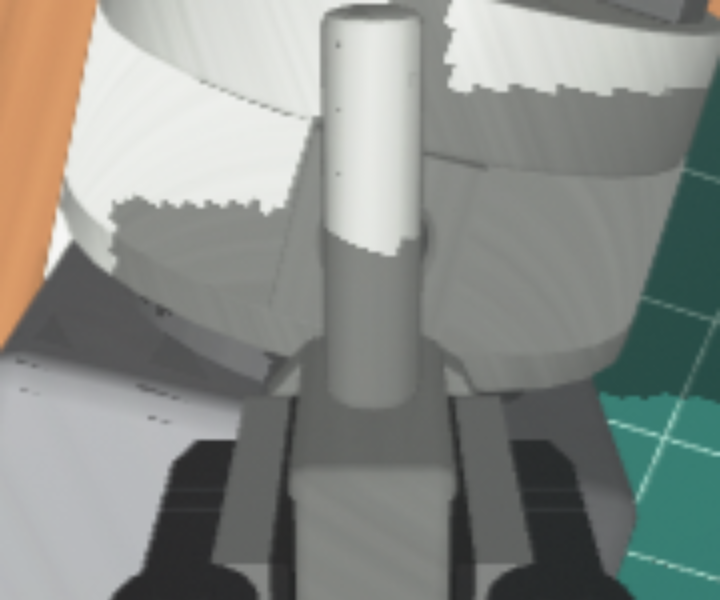

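The bar hides the socket in this view, and the key sits square in the fingers. From here I go down in small steps, watching the force.

>>> {"fn": "drive_tool", "kwargs": {
  "increments": [
    [0.0005, 0.0005, 0.002, 0, 0],
    [0, 0, 0.002, 0, 0],
    [0, 0, 0.002, 0, 0],
    [0, 0, 0.002, 0, 0],
    [0, 0, 0.001, 0, 0],
    [0, 0, 0.001, 0, 0],
    [0, 0, 0, 0, 0]
  ]
}}

```text
clock: 11.25
tool_pos: [0.5804, 0.1766, 0.2477]
tool_rot: [2.55, -1.835, -0.0]
wrist_force: [0.2, -0.1, -1.4]
width: 0.0146
grip_force: 88.2
```

>>> {"fn": "drive_tool", "kwargs": {
  "increments": [
    [0, 0, 0.001, 0, 0],
    [0, 0, 0.001, 0, 0],
    [0, 0, 0, 0, 0]
  ]
}}

```text
clock: 11.55
tool_pos: [0.5803, 0.1766, 0.2457]
tool_rot: [2.55, -1.835, -0.0]
wrist_force: [-0.5, -0.2, -2.3]
width: 0.0144
grip_force: 88.2
```

>>> {"fn": "drive_tool", "kwargs": {
  "increments": [
    [0, 0, 0.0005, 0, 0],
    [0, 0, 0.0005, 0, 0],
    [0, 0, 0.0005, 0, 0],
    [0, 0, 0, 0, 0]
  ]
}}

```text
clock: 11.95
tool_pos: [0.5804, 0.1766, 0.2442]
tool_rot: [2.55, -1.835, -0.0]
wrist_force: [0.2, -0.3, -2.2]
width: 0.0145
grip_force: 88.2
```

>>> {"fn": "drive_tool", "kwargs": {
  "increments": [
    [0, 0, 0.0005, 0, 0],
    [0, 0, 0.0005, 0, 0],
    [0, 0, 0.0005, 0, 0],
    [0, 0, 0, 0, 0]
  ]
}}

```text
clock: 12.35
tool_pos: [0.5804, 0.1766, 0.2427]
tool_rot: [2.55, -1.835, -0.0]
wrist_force: [0.5, -0.6, -1.6]
width: 0.0145
grip_force: 88.2
```

>>> {"fn": "drive_tool", "kwargs": {
  "increments": [
    [0, 0, 0.001, 0, 0],
    [0, 0, 0.001, 0, 0],
    [0, 0, 0.001, 0, 0],
    [0, 0, 0, 0, 0]
  ]
}}

```text
clock: 12.75
tool_pos: [0.5803, 0.1766, 0.2396]
tool_rot: [2.55, -1.835, -0.0]
wrist_force: [-0.1, -0.3, -2.3]
width: 0.0146
grip_force: 88.2
```

>>> {"fn": "drive_tool", "kwargs": {
  "increments": [
    [0, 0, 0.001, 0, 0],
    [0, 0, 0.001, 0, 0],
    [0, 0, 0.001, 0, 0],
    [0, 0, 0, 0, 0]
  ]
}}

```text
clock: 13.15
tool_pos: [0.5803, 0.1766, 0.2366]
tool_rot: [2.55, -1.835, -0.0]
wrist_force: [-0.4, -0.6, -2.0]
width: 0.0145
grip_force: 88.2
```

>>> {"fn": "drive_tool", "kwargs": {
  "increments": [
    [0, 0, 0.001, 0, 0],
    [0, 0, 0.001, 0, 0],
    [0, 0, 0.001, 0, 0],
    [0, 0, 0, 0, 0]
  ]
}}

```text
clock: 13.55
tool_pos: [0.5803, 0.1766, 0.2336]
tool_rot: [2.55, -1.835, -0.0]
wrist_force: [-0.5, 0.3, -2.4]
width: 0.0145
grip_force: 88.2
```

>>> {"fn": "drive_tool", "kwargs": {
  "increments": [
    [0, 0, 0.0005, 0, 0],
    [0, 0, 0.0005, 0, 0],
    [0, 0, 0.0005, 0, 0],
    [0, 0, 0, 0, 0]
  ]
}}

```text
clock: 13.95
tool_pos: [0.5804, 0.1766, 0.2322]
tool_rot: [2.55, -1.835, -0.0]
wrist_force: [0.4, 0.6, -2.9]
width: 0.0149
grip_force: 88.2
```

>>> {"fn": "drive_tool", "kwargs": {
  "increments": [
    [0, 0, 0.0005, 0, 0],
    [0, 0, 0.0005, 0, 0],
    [0, 0, 0, 0, 0]
  ]
}}

```text
clock: 14.25
tool_pos: [0.5804, 0.1766, 0.2314]
tool_rot: [-2.55, 1.835, -0.0]
wrist_force: [0.1, 0.7, -0.2]
width: 0.0142
grip_force: 88.4
```

>>> {"fn": "drive_tool", "kwargs": {
  "increments": [
    [0, 0, 0.0005, 0, 0],
    [0, 0, 0, 0, 0]
  ]
}}

```text
clock: 14.45
tool_pos: [0.5805, 0.1766, 0.2313]
tool_rot: [-2.55, 1.835, -0.001]
wrist_force: [-0.9, 0.0, 4.9]
width: 0.0146
grip_force: 89.1
```

```bash
python3 - <<'E'
from h import *
s,p,M=tool();print(p,s['wrist_force'],s['moment'],s['joint_pos'])
E
```

```text
[0.58051589 0.1766261  0.23133167] [-0.93335093  0.04079814  4.86023839] [-0.00143928  0.37026141  0.00570173] [ 1.74934807e-01  4.55999330e-01  4.84338223e-02  1.16255700e+00
 -1.58140862e-05 -1.71924629e+00]
```

>>> {"fn": "drive_tool", "kwargs": {
  "increments": [
    [0, 0, -0.0005, 0, 0],
    [-3e-05, 3e-05, 0, 0.05, 0],
    [-3e-05, 3e-05, 0, 0.05, 0],
    [-3e-05, 3e-05, 0, 0.05, 0],
    [-3e-05, 3e-05, 0, 0.05, 0],
    [-3e-05, 3e-05, 0, 0.05, 0],
    [0, 0, 0, 0, 0]
  ]
}}

```text
clock: 15.15
tool_pos: [0.58, 0.1768, 0.2313]
tool_rot: [2.301, -2.139, -0.001]
wrist_force: [-1.8, 0.3, 2.9]
width: 0.0145
grip_force: 88.8
```

```bash
cat > st.py <<'E'
from h import *
s,p,M=tool();print(s['clock'],p.round(4),s['wrist_force'].round(2),s['moment'].round(3),'key ang',np.degrees(np.arctan2(-M[1,1],-M[0,1])).round(2),'q6',s['joint_pos'][5].round(3),'tau6',s['joint_torque'][5].round(3))
E
python3 st.py
```

```text
15.15 [0.58   0.1768 0.2313] [-1.77  0.31  2.91] [0.151 0.473 0.02 ] key ang 4.17 q6 -1.468 tau6 0.777
```

>>> {"fn": "drive_tool", "kwargs": {
  "increments": [
    [-3e-05, 3e-05, 0, 0.05, 0],
    [-3e-05, 3e-05, 0, 0.05, 0],
    [0, 0, 0, 0, 0],
    [0, 0, 0, 0, 0]
  ]
}}

```text
clock: 15.55
tool_pos: [0.58, 0.1768, 0.2313]
tool_rot: [2.194, -2.248, -0.0]
wrist_force: [-1.8, 0.1, 3.0]
width: 0.0141
grip_force: 88.8
```

```bash
python3 st.py
```

```text
15.55 [0.58   0.1768 0.2313] [-1.85  0.14  2.99] [0.149 0.712 0.061] key ang -1.39 q6 -1.371 tau6 0.141
```

>>> {"fn": "drive_tool", "kwargs": {
  "increments": [
    [0, 0, -0.0004, 0.05, 0],
    [-3e-05, 3e-05, 0, 0.05, 0],
    [-3e-05, 3e-05, 0, 0.05, 0],
    [-3e-05, 3e-05, 0, 0.05, 0],
    [0, 0, 0, 0, 0],
    [0, 0, 0, 0, 0]
  ]
}}

```text
clock: 16.15
tool_pos: [0.5798, 0.1769, 0.2314]
tool_rot: [1.959, -2.455, -0.001]
wrist_force: [-2.2, 0.8, -0.7]
width: 0.0144
grip_force: 88.4
```

```bash
python3 st.py
```

```text
16.15 [0.5798 0.1769 0.2314] [-2.19  0.81 -0.69] [0.219 0.568 0.075] key ang -12.85 q6 -1.171 tau6 0.138
```

>>> {"fn": "drive_tool", "kwargs": {
  "increments": [
    [-6e-05, 8e-05, 0, 0.06, 0],
    [-6e-05, 8e-05, 0, 0.06, 0],
    [-6e-05, 8e-05, 0, 0.06, 0],
    [-6e-05, 8e-05, 0, 0.06, 0],
    [0, 0, 0, 0, 0],
    [0, 0, 0, 0, 0]
  ]
}}

```text
clock: 16.75
tool_pos: [0.5796, 0.1771, 0.2314]
tool_rot: [1.651, -2.672, -0.0]
wrist_force: [-2.1, 0.0, -1.7]
width: 0.0146
grip_force: 88.3
```

```bash
python3 st.py
```

```text
16.75 [0.5796 0.1771 0.2314] [-2.12  0.02 -1.73] [-0.084  0.699  0.304] key ang -26.57 q6 -0.931 tau6 0.406
```

>>> {"fn": "drive_tool", "kwargs": {
  "increments": [
    [0, 0, 0, 0.02, 0],
    [0, 0, 0, 0.02, 0],
    [0, 0, 0, 0, 0],
    [0, 0, 0, 0, 0]
  ]
}}

```text
clock: 17.15
tool_pos: [0.5796, 0.1771, 0.2314]
tool_rot: [1.594, -2.706, -0.0]
wrist_force: [-3.2, 0.1, -3.4]
width: 0.0145
grip_force: 88.0
```

```bash
python3 st.py
```

```text
17.15 [0.5796 0.1771 0.2314] [-3.24  0.1  -3.45] [-0.105  0.736  0.395] key ang -29.0 q6 -0.889 tau6 0.411
```

>>> {"fn": "drive_tool", "kwargs": {
  "increments": [
    [0, 0, 0, 0, 0],
    [0, 0, 0, 0.03, 0],
    [0, 0, 0, 0.03, 0],
    [0, 0, 0, 0.03, 0],
    [0, 0, 0, 0, 0],
    [0, 0, 0, 0, 0]
  ],
  "squeeze": 120
}}

```text
clock: 17.75
tool_pos: [0.5796, 0.1772, 0.2315]
tool_rot: [1.472, -2.775, -0.0]
wrist_force: [-3.8, 0.2, -4.0]
width: 0.0138
grip_force: 117.3
```

```bash
python3 st.py
```

```text
17.75 [0.5796 0.1772 0.2315] [-3.78  0.21 -3.98] [-0.232  1.064  0.36 ] key ang -34.13 q6 -0.799 tau6 0.436
```

```bash
cat > bar.py <<'E'
from h import *
s,p,M=tool();ci,rgb,d=snap('wrist');W=pts(ci,d);T=(W.reshape(-1,3)-p)@M
B=T[(abs(T[:,1])<.02)&(abs(T[:,0])<.09)&(T[:,2]>-.002)&(T[:,2]<.0075)]
c=[]
for sg in(-1,1):
    b=B[(B[:,0]*sg>.026)&(B[:,0]*sg<.05)];c.append([np.median(b[:,0]),np.percentile(b[:,1],[1,99]).mean(),np.percentile(b[:,2],2)])
c=np.array(c);print(c.round(4).tolist(),'bar yaw in tool deg',np.degrees(np.arctan2(c[1,1]-c[0,1],c[1,0]-c[0,0])),'y at 0',np.interp(0,c[:,0],c[:,1]))
E
python3 bar.py
```

```text
[[-0.0376, -0.0003, 0.0022], [0.0384, -0.0006, 0.0019]] bar yaw in tool deg -0.22651775327593887 y at 0 -0.00043964053404796187
```

>>> {"fn": "drive_tool", "kwargs": {
  "increments": [
    [0.0002, 0.0003, 0, 0.0, 0],
    [0, 0, 0, 0.03, 0],
    [0, 0, 0, 0.03, 0],
    [0, 0, 0, 0.03, 0],
    [0, 0, 0, 0, 0],
    [0, 0, 0, 0, 0]
  ]
}}

```text
clock: 18.4
tool_pos: [0.5794, 0.1772, 0.2316]
tool_rot: [1.345, -2.839, -0.0]
wrist_force: [-2.1, -1.6, -5.2]
width: 0.0139
grip_force: 117.2
```

```bash
python3 st.py; python3 bar.py
```

```text
18.4 [0.5794 0.1772 0.2316] [-2.13 -1.58 -5.16] [-0.212  0.79   0.395] key ang -39.28 q6 -0.709 tau6 0.441
[[-0.0376, -0.0002, 0.0021], [0.0385, -0.0006, 0.0019]] bar yaw in tool deg -0.23878218543733823 y at 0 -0.00039475214510364704
```

>>> {"fn": "drive_tool", "kwargs": {
  "increments": [
    [0, 0, 0.0003, 0.04, 0],
    [0, 0, 0, 0.04, 0],
    [0, 0, 0, 0.04, 0],
    [0, 0, 0, 0.04, 0],
    [0, 0, 0, 0, 0],
    [0, 0, 0, 0, 0]
  ]
}}

```text
clock: 19.05
tool_pos: [0.5794, 0.1772, 0.2316]
tool_rot: [1.115, -2.937, -0.0]
wrist_force: [-5.2, -0.6, -1.8]
width: 0.014
grip_force: 117.5
```

```bash
python3 st.py; python3 bar.py
```

```text
19.05 [0.5794 0.1772 0.2316] [-5.24 -0.56 -1.85] [-0.125  1.227  0.057] key ang -48.44 q6 -0.549 tau6 0.084
[[-0.0375, -0.0003, 0.0022], [0.0386, -0.0001, 0.0019]] bar yaw in tool deg 0.12839936878988728 y at 0 -0.0002127240279656911
```

>>> {"fn": "drive_tool", "kwargs": {
  "increments": [
    [0.0006, 0.0005, 0, 0, 0],
    [0, 0, 0, 0.04, 0],
    [0, 0, 0, 0.04, 0],
    [0, 0, 0, 0.04, 0],
    [0, 0, 0, 0, 0],
    [0, 0, 0, 0, 0]
  ]
}}

```text
clock: 19.7
tool_pos: [0.579, 0.1773, 0.2315]
tool_rot: [-0.937, 2.998, 0.0]
wrist_force: [-1.9, 0.6, -3.3]
width: 0.0141
grip_force: 117.5
```

```bash
python3 st.py; python3 bar.py
```

```text
19.7 [0.579  0.1773 0.2315] [-1.88  0.61 -3.29] [0.146 0.477 0.14 ] key ang -55.29 q6 -0.429 tau6 0.257
[[-0.0375, -0.0001, 0.0021], [0.0385, -0.0001, 0.0018]] bar yaw in tool deg 0.029443007668331467 y at 0 -0.0001237539413926091
```

>>> {"fn": "drive_tool", "kwargs": {
  "increments": [
    [0.0001, 0.0001, 0, 0.04, 0],
    [0, 0.0001, 0, 0.04, 0],
    [0, 0, 0, 0.04, 0],
    [0, 0, 0, 0, 0],
    [0, 0, 0, 0, 0]
  ]
}}

```text
clock: 20.25
tool_pos: [0.5789, 0.1773, 0.2316]
tool_rot: [-0.755, 3.049, -0.0]
wrist_force: [-0.1, 0.4, -3.2]
width: 0.0143
grip_force: 117.5
```

```bash
python3 st.py; python3 bar.py
```

```text
20.25 [0.5789 0.1773 0.2316] [-0.14  0.41 -3.25] [0.    0.215 0.047] key ang -62.18 q6 -0.309 tau6 0.093
[[-0.0375, -0.0001, 0.0021], [0.0385, 0.0, 0.002]] bar yaw in tool deg 0.08171378022445362 y at 0 -1.5234590830633269e-05
```

>>> {"fn": "drive_tool", "kwargs": {
  "increments": [
    [0, 0.0001, 0, 0.04, 0],
    [0, 0, 0, 0.04, 0],
    [0, 0, 0, 0.04, 0],
    [0, 0, 0, 0, 0],
    [0, 0, 0, 0, 0]
  ]
}}

```text
clock: 20.8
tool_pos: [0.5788, 0.1774, 0.2316]
tool_rot: [-0.571, 3.088, 0.0]
wrist_force: [-0.7, 0.3, -3.5]
width: 0.0143
grip_force: 117.6
```

```bash
python3 st.py; python3 bar.py
```

```text
20.8 [0.5788 0.1774 0.2316] [-0.68  0.27 -3.51] [ 0.144  0.011 -0.072] key ang -69.04 q6 -0.189 tau6 -0.001
[[-0.0375, -0.0, 0.0021], [0.0385, 0.0002, 0.002]] bar yaw in tool deg 0.12651408313104526 y at 0 8.274695877987831e-05
```

>>> {"fn": "drive_tool", "kwargs": {
  "increments": [
    [0, 0, 0, 0.04, 0],
    [0, 0, 0, 0.04, 0],
    [0, 0, 0, 0.04, 0],
    [0, 0, 0, 0, 0],
    [0, 0, 0, 0, 0]
  ]
}}

```text
clock: 21.35
tool_pos: [0.5787, 0.1776, 0.2316]
tool_rot: [-0.385, 3.117, 0.001]
wrist_force: [-0.7, 0.7, -1.7]
width: 0.0141
grip_force: 117.7
```

```bash
python3 st.py; python3 bar.py
```

```text
21.35 [0.5787 0.1776 0.2316] [-0.71  0.68 -1.67] [ 0.333  0.003 -0.087] key ang -75.91 q6 -0.069 tau6 -0.002
[[-0.0375, 0.0001, 0.002], [0.0385, 0.0003, 0.002]] bar yaw in tool deg 0.13269418036750105 y at 0 0.00016291033091847616
```

>>> {"fn": "drive_tool", "kwargs": {
  "increments": [
    [0, 0, 0, 0.04, 0],
    [0, 0, 0, 0.04, 0],
    [0, 0, 0, 0.04, 0],
    [0, 0, 0, 0, 0]
  ]
}}

```text
clock: 21.8
tool_pos: [0.5786, 0.1775, 0.2316]
tool_rot: [-0.196, 3.135, 0.001]
wrist_force: [0.3, 2.1, -0.5]
width: 0.0139
grip_force: 117.7
```

```bash
python3 st.py; python3 bar.py
```

```text
21.8 [0.5786 0.1775 0.2316] [ 0.29  2.11 -0.47] [ 0.437 -0.049 -0.097] key ang -82.86 q6 0.052 tau6 0.493
[[-0.0374, 0.0002, 0.0019], [0.0384, 0.0004, 0.002]] bar yaw in tool deg 0.18275147232558264 y at 0 0.0003054127566285724
```

>>> {"fn": "drive_tool", "kwargs": {
  "increments": [
    [0, -0.0001, 0, 0.04, 0],
    [0, 0, 0, 0.04, 0],
    [0, 0, 0, 0.04, 0],
    [0, 0, 0, 0, 0],
    [0, 0, 0, 0, 0]
  ]
}}

```text
clock: 22.35
tool_pos: [0.5786, 0.1775, 0.2315]
tool_rot: [-0.01, 3.141, 0.001]
wrist_force: [0.6, 3.7, -1.3]
width: 0.0141
grip_force: 117.7
```

```bash
python3 st.py; python3 bar.py
```

```text
22.35 [0.5786 0.1775 0.2315] [ 0.63  3.74 -1.26] [ 0.81  -0.147  0.008] key ang -89.63 q6 0.17 tau6 0.053
[[-0.0374, 0.0002, 0.002], [0.0385, 0.0004, 0.0021]] bar yaw in tool deg 0.14382825371515645 y at 0 0.0003364391747618436
```

>>> {"fn": "drive_tool", "kwargs": {
  "increments": [
    [0, 0.0005, 0, 0, 0],
    [0, 0, 0, 0.03, 0],
    [0, 0, 0, 0.03, 0],
    [0, 0, 0, 0.03, 0],
    [0, 0, 0, 0, 0],
    [0, 0, 0, 0, 0]
  ]
}}

```text
clock: 23.0
tool_pos: [0.5786, 0.1776, 0.2315]
tool_rot: [0.133, 3.138, -0.001]
wrist_force: [0.8, 0.9, -0.2]
width: 0.014
grip_force: 117.9
```

```bash
python3 st.py; python3 bar.py
```

```text
23.0 [0.5786 0.1776 0.2315] [ 0.75  0.88 -0.21] [ 0.076 -0.195 -0.032] key ang -94.85 q6 0.262 tau6 0.056
[[-0.0374, 0.0003, 0.002], [0.0386, 0.0005, 0.002]] bar yaw in tool deg 0.12417897662239802 y at 0 0.0003744887791032425
```

>>> {"fn": "drive_tool", "kwargs": {
  "increments": [
    [0, 0, 0, 0.03, 0],
    [0, 0, 0, 0.03, 0],
    [0, 0, 0, 0.03, 0],
    [0, 0, 0, 0.03, 0],
    [0, 0, 0, 0, 0]
  ]
}}

```text
clock: 23.55
tool_pos: [0.5786, 0.1777, 0.2315]
tool_rot: [0.322, 3.125, -0.0]
wrist_force: [1.2, 0.5, -1.5]
width: 0.0141
grip_force: 117.9
```

```bash
python3 st.py; python3 bar.py; python3 - <<'E'
from h import *
ci,rgb,d=snap('side')
P=np.array([.5787,.1776,.2]);M,t=rays(ci);q=M.T@(P-t);u=ci['fx']*q[0]/-q[2]+ci['cx'];v=-ci['fy']*q[1]/-q[2]+ci['cy']
u,v=int(u),int(v);print(u,v)
c=rgb[max(v-50,0):v+50,u-65:u+65,::-1];cv2.imwrite('pics/sidec.png',cv2.resize(c,None,fx=6,fy=6,interpolation=cv2.INTER_CUBIC))
E
```

```text
23.55 [0.5786 0.1777 0.2315] [ 1.19  0.54 -1.48] [ 0.238 -0.251 -0.003] key ang -101.78 q6 0.383 tau6 0.444
[[-0.0375, 0.0004, 0.002], [0.0385, 0.0007, 0.0021]] bar yaw in tool deg 0.20518677802422783 y at 0 0.000516129906846832
313 113
```

View pics/sidec.png

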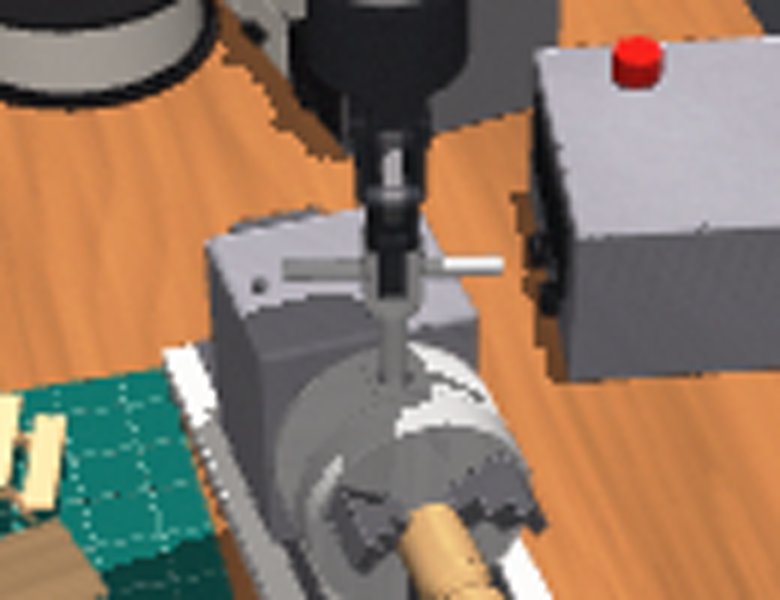

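The side view shows the key standing upright in the chuck, deep in the hole, with its bar level. I have turned further than the stop should allow, so I go on in small steps and watch the torque closely.

>>> {"fn": "drive_tool", "kwargs": {
  "increments": [
    [0, 0, 0, 0.03, 0],
    [0, 0, 0, 0.03, 0],
    [0, 0, 0, 0.03, 0],
    [0, 0, 0, 0, 0],
    [0, 0, 0, 0, 0]
  ]
}}

```text
clock: 24.15
tool_pos: [0.5786, 0.1779, 0.2315]
tool_rot: [0.461, 3.107, 0.001]
wrist_force: [0.7, 2.2, -0.7]
width: 0.0138
grip_force: 117.9
```

```bash
python3 st.py
```

```text
24.15 [0.5786 0.1779 0.2315] [ 0.71  2.2  -0.69] [ 0.625 -0.322  0.058] key ang -106.86 q6 0.472 tau6 0.114
```

>>> {"fn": "drive_tool", "kwargs": {
  "increments": [
    [0, 0, 0, 0.03, 0],
    [0, 0, 0, 0.03, 0],
    [0, 0, 0, 0.03, 0],
    [0, 0, 0, 0, 0],
    [0, 0, 0, 0, 0]
  ]
}}

```text
clock: 24.65
tool_pos: [0.5786, 0.178, 0.2315]
tool_rot: [0.6, 3.084, 0.001]
wrist_force: [1.3, 3.6, -0.9]
width: 0.0139
grip_force: 117.9
```

```bash
python3 st.py
```

```text
24.65 [0.5786 0.178  0.2315] [ 1.28  3.61 -0.92] [ 0.729 -0.382  0.193] key ang -112.01 q6 0.562 tau6 0.268
```

>>> {"fn": "drive_tool", "kwargs": {
  "increments": [
    [0, 0.0003, 0, 0.03, 0],
    [0, 0, 0, 0.02, 0],
    [0, 0, 0, 0, 0],
    [0, 0, 0, 0, 0]
  ]
}}

```text
clock: 25.05
tool_pos: [0.5786, 0.1781, 0.2315]
tool_rot: [0.678, 3.067, 0.0]
wrist_force: [1.4, 2.2, 0.4]
width: 0.0141
grip_force: 118.0
```

```bash
python3 st.py;python3 bar.py
```

```text
25.05 [0.5786 0.1781 0.2315] [1.44 2.23 0.4 ] [ 0.604 -0.277  0.291] key ang -114.92 q6 0.613 tau6 0.301
[[-0.0372, 0.0006, 0.0021], [0.0384, 0.0004, 0.002]] bar yaw in tool deg -0.10374055133673306 y at 0 0.0004955973457458573
```

>>> {"fn": "drive_tool", "kwargs": {
  "increments": [
    [0, -0.0002, 0, -0.04, 0],
    [0, 0, 0, -0.04, 0],
    [0, 0, 0, -0.04, 0],
    [0, 0, 0, 0, 0],
    [0, 0, -0.002, 0, 0],
    [0, 0, -0.003, 0, 0],
    [0, 0, -0.005, 0, 0],
    [0, 0, -0.005, 0, 0],
    [0, 0, -0.005, 0, 0],
    [0, 0, 0, 0, 0]
  ]
}}

```text
clock: 26.1
tool_pos: [0.5787, 0.1776, 0.2526]
tool_rot: [0.494, 3.101, -0.0]
wrist_force: [1.1, 0.9, -2.7]
width: 0.0138
grip_force: 118.4
```

```bash
python3 st.py
```

```text
26.1 [0.5787 0.1776 0.2526] [ 1.05  0.9  -2.71] [-0.025  0.004  0.001] key ang -108.11 q6 0.494 tau6 0.003
```

>>> {"fn": "drive_tool", "kwargs": {
  "increments": [
    [0, 0, -0.01, 0, 0],
    [0, 0, -0.015, 0, 0],
    [0, 0, -0.015, 0, 0],
    [0, 0, -0.005, -0.05, 0],
    [0, 0, 0, -0.14, 0],
    [0, 0, 0, -0.14, 0],
    [0, 0, 0, -0.14, 0],
    [0, 0, 0, -0.14, 0],
    [0, 0, 0, -0.14, 0],
    [0, 0, 0, -0.14, 0],
    [0, 0, 0, -0.14, 0],
    [0, 0, 0, -0.14, 0]
  ]
}}

```text
clock: 27.3
tool_pos: [0.5784, 0.1777, 0.297]
tool_rot: [1.309, -2.856, 0.0]
wrist_force: [0.2, -0.2, -2.3]
width: 0.0138
grip_force: 118.3
```

>>> {"fn": "drive_tool", "kwargs": {
  "increments": [
    [0, 0, 0, -0.14, 0],
    [0, 0, 0, -0.14, 0],
    [0, 0, 0, -0.14, 0],
    [0, 0, 0, -0.14, 0],
    [0, 0, 0, -0.14, 0],
    [0, 0, 0, -0.125, 0],
    [0, 0.015, 0, 0, 0],
    [0, 0.02, 0, 0, 0],
    [0, 0.02, 0, 0, 0],
    [0, 0.01, 0, 0, 0],
    [0, 0, 0, 0, 0],
    [0, 0, 0, 0, 0]
  ]
}}

```text
clock: 28.5
tool_pos: [0.5146, 0.1709, 0.2969]
tool_rot: [-2.338, 2.097, -0.001]
wrist_force: [1.4, -0.2, -3.6]
width: 0.0139
grip_force: 118.4
```

```bash
python3 st.py; python3 bar.py; python3 - <<'E'
from h import *
ci,rgb,d=snap('wrist','w5.png');W=pts(ci,d)
o=[cv2.convertScaleAbs(rectify(ci,cv2.imread(f'pics/w5.png'),(.581,.177),z,half=.015,n=390),alpha=1.6) for z in(.1575,.1535)]
cv2.imwrite('pics/s5.png',np.hstack(o))
s,p,M=tool();T=(W.reshape(-1,3)-p)@M
H=T[(abs(T[:,1])<.006)&(abs(T[:,0])<.04)&(T[:,2]>-.014)&(T[:,2]<-.007)];print('head x',np.percentile(H[:,0],[1,99]))
E
```

```text
28.5 [0.5146 0.1709 0.2969] [ 1.4  -0.16 -3.61] [ 0.031 -0.036  0.008] key ang 6.21 q6 -1.493 tau6 0.003
[[-0.0375, -0.0009, 0.0021], [0.0385, -0.0008, 0.002]] bar yaw in tool deg 0.08793596874527909 y at 0 -0.0008901333280527239
head x [-0.01507111  0.0138528 ]
```

View pics/s5.png

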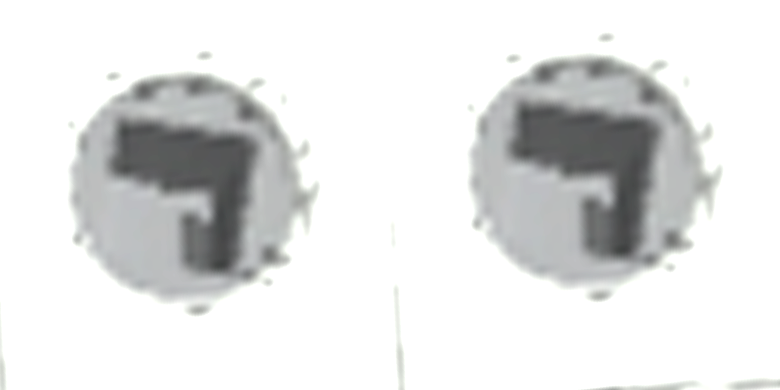

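The square now stands at about -10°, against +18.5° before. With the torque having climbed to 0.3–0.4 N m at the stop, the pinion turned clockwise to a firm stop. Next I take the key back to the rack.

>>> {"fn": "drive_tool", "kwargs": {
  "increments": [
    [0.01, -0.001, 0, 0, 0],
    [0.025, -0.001, 0, 0, 0],
    [0.035, -0.001, 0, 0, 0],
    [0.045, -0.001, 0, 0, 0],
    [0.045, -0.0013, 0, 0, 0],
    [0.045, 0, 0, 0, 0],
    [0.045, 0, 0, 0, 0],
    [0.045, 0, 0, 0, 0],
    [0.045, 0, 0, 0, 0],
    [0.045, 0, 0, 0, 0],
    [0.04, 0, 0, 0, 0],
    [0.035, 0, 0, 0, 0]
  ]
}}

```text
clock: 29.8
tool_pos: [0.5686, -0.2891, 0.2959]
tool_rot: [2.337, -2.099, -0.0]
wrist_force: [0.7, 0.7, -1.8]
width: 0.014
grip_force: 118.4
```

>>> {"fn": "drive_tool", "kwargs": {
  "increments": [
    [0.025, 0, 0, 0, 0],
    [0.011, 0, 0, 0, 0],
    [0.005, 0, 0, 0, 0],
    [0, 0, 0, 0, 0],
    [0, 0, 0, 0, 0]
  ]
}}

```text
clock: 30.3
tool_pos: [0.5734, -0.3256, 0.2965]
tool_rot: [-2.339, 2.097, 0.001]
wrist_force: [-0.1, 0.5, -1.4]
width: 0.0141
grip_force: 118.4
```

```bash
python3 st.py; python3 - <<'E'
from h import *
s,p,M=tool();print('to go, tool axes',M.T@(np.array([.574,-.3265,p[2]])-p))
E
```

```text
30.3 [ 0.5734 -0.3256  0.2965] [-0.05  0.48 -1.43] [0.022 0.004 0.006] key ang 6.26 q6 -2.307 tau6 -0.014
to go, tool axes [ 9.19983435e-04 -4.85512978e-04 -4.14028657e-07]
```

>>> {"fn": "drive_tool", "kwargs": {
  "increments": [
    [0.0009, -0.0005, 0.01, 0, 0],
    [0, 0, 0.025, 0, 0],
    [0, 0, 0.03, 0, 0],
    [0, 0, 0.03, 0, 0],
    [0, 0, 0.02, 0, 0],
    [0, 0, 0.008, 0, 0],
    [0, 0, 0.004, 0, 0],
    [0, 0, 0.004, 0, 0],
    [0, 0, 0.004, 0, 0],
    [0, 0, 0, 0, 0]
  ]
}}

```text
clock: 31.3
tool_pos: [0.5741, -0.3275, 0.1616]
tool_rot: [-2.338, 2.098, -0.001]
wrist_force: [-0.5, -0.5, -2.3]
width: 0.0139
grip_force: 118.4
```

```bash
python3 st.py
```

```text
31.3 [ 0.5741 -0.3275  0.1616] [-0.46 -0.51 -2.34] [-0.004 -0.033  0.028] key ang 6.21 q6 -2.308 tau6 0.0
```

>>> {"fn": "drive_tool", "kwargs": {
  "increments": [
    [-0.001, 0, 0.003, 0, 0],
    [0, 0, 0.007, 0, 0],
    [0, 0, 0.008, 0, 0],
    [0, 0, 0.008, 0, 0],
    [0, 0, 0.008, 0, 0],
    [0, 0, 0.008, 0, 0],
    [0, 0, 0.006, 0, 0],
    [0, 0, 0.004, 0, 0],
    [0, 0, 0.002, 0, 0],
    [0, 0, 0, 0, 0]
  ]
}}

```text
clock: 32.3
tool_pos: [0.5738, -0.3265, 0.1072]
tool_rot: [2.339, -2.098, -0.0]
wrist_force: [-0.3, 0.1, -3.5]
width: 0.0137
grip_force: 118.4
```

>>> {"fn": "drive_tool", "kwargs": {
  "increments": [
    [0, 0, 0.001, 0, 0],
    [0, 0, 0.001, 0, 0],
    [0, 0, 0, 0, 0]
  ]
}}

```text
clock: 32.6
tool_pos: [0.5739, -0.3265, 0.1055]
tool_rot: [2.338, -2.098, 0.0]
wrist_force: [-0.0, 0.7, -1.7]
width: 0.0138
grip_force: 118.4
```

>>> {"fn": "drive_tool", "kwargs": {
  "increments": [
    [0, 0, 0.0005, 0, 0],
    [0, 0, 0.0003, 0, 0],
    [0, 0, 0, 0, 0],
    [0, 0, 0, 0, 0.02],
    [0, 0, 0, 0, 0.03],
    [0, 0, 0, 0, 0.045],
    [0, 0, 0, 0, 0.045],
    [0, 0, 0, 0, 0.045]
  ],
  "squeeze": 20
}}

```text
clock: 33.4
tool_pos: [0.5738, -0.3265, 0.1045]
tool_rot: [-2.339, 2.098, 0.0]
wrist_force: [0.3, 0.4, 0.4]
width: 0.0451
grip_force: 0.0
```

>>> {"fn": "drive_tool", "kwargs": {
  "increments": [
    [0, 0, -0.005, 0, 0.045],
    [0, 0, -0.015, 0, 0.045],
    [0, 0, -0.03, 0, 0.045],
    [0, 0, -0.03, 0, 0.045],
    [0, 0, -0.02, 0, 0.045],
    [0, 0, 0, 0, 0.045],
    [0, 0, 0, 0, 0.045]
  ]
}}

```text
clock: 34.1
tool_pos: [0.574, -0.3266, 0.2049]
tool_rot: [-2.338, 2.098, -0.001]
wrist_force: [0.5, 0.2, 0.2]
width: 0.0447
grip_force: 0.0
```

```bash
python3 st.py; python3 - <<'E'
from h import *
ci,rgb,d=snap('wrist','w6.png');W=pts(ci,d)
n,mid,a,L,nt,rt=keyfit(W,(.574,-.326),.098,.058);print(n,mid,a,L)
n,mid,a,L,nt,rt=keyfit(W,(.574,-.326),.098,.022);print(nt,rt)
ci,rgb,d=snap('side')
o=cv2.resize(rgb[220:330,250:410,::-1],None,fx=5,fy=5,interpolation=cv2.INTER_CUBIC);cv2.imwrite('pics/fin.png',o)
E
```

```text
34.1 [ 0.574  -0.3266  0.2049] [0.5  0.18 0.16] [-0.025  0.013  0.004] key ang 6.21 q6 -2.307 tau6 -0.0
1575 [ 0.57474193 -0.32540453] [-0.10267092  0.99471538] 0.1096008422797637
1018 ((574.7590942382812, -325.6931457519531), (15.536198616027832, 29.31700897216797), 5.240607261657715)
```

View pics/fin.png

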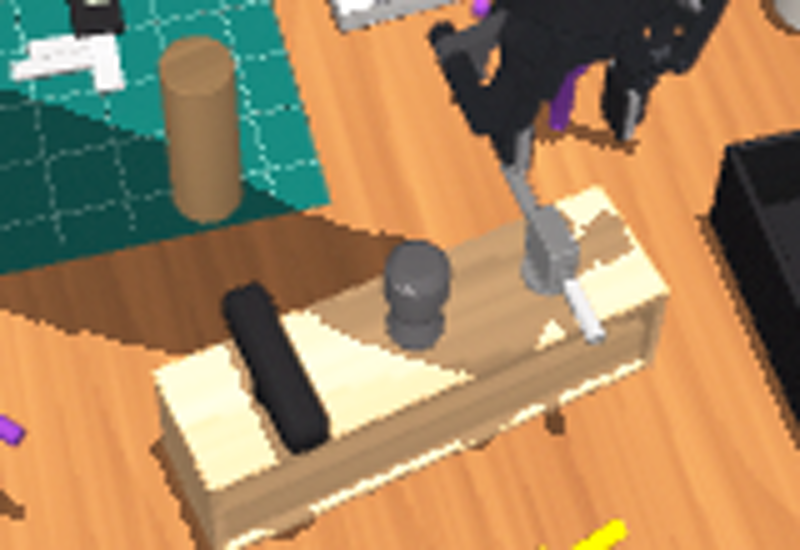

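The side view shows the key upright in its own hole, its head at (550,255) in the crop, with the hex driver and screwdriver where they were. The gripper is clear of everything.

```bash
python3 -c "
from workcell import sign_off
print(sign_off())"
```

```text
the job is handed in; nothing more can be done
None
```

I handed the job in at about 34 s: the key went fully home, was turned clockwise until the torque rose firmly, and hangs back in its hole; I take the chuck as tight by feel, though I kept turning past that first rise and the key probably slipped a quarter turn in the socket before the torque rose firmly again.

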